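# Clear the pot and nest the tumblers

### The job

Lift the lint comb off the ceramic pot and lay it flat in the shallow tray. Nest the stout tumbler in the pot and the tall tumbler in the stout one, upright and seated as far as they settle by their own weight: lower them gently, neither dropping them in nor pushing them down so hard that they wedge. Leave the nest standing on the rubber mat, and do not shift the jug, mug or jar.

Things in the scene. Friction and masses are not known exactly. Their poses are not given: they have to be found in the camera images.
- pot_mid (a point): White ceramic pot, loose, 98 mm across, 83 mm high, 0.45 kg; point on its axis half-way up, z axis up. Wall 5 mm. Inside: mouth 88 mm wide, narrowing to 56 mm at 60 mm above the underside, then tapering by 0.15 mm of radius per mm of depth to about 40 mm at the floor. The comb lies across its mouth at the start.
- stout_mid (a point): Stout tumbler: white plastic, open, loose, round, 105 mm high, about 80 g, upright; point on its axis half-way up, z axis up. 42 mm across at the foot, widening evenly to 66 mm at 80 mm height, then straight to the rim. Wall 3 mm. Resting by its own weight in the pot, this point is about 26 mm above the pot's point, its rim about 36 mm above the pot's rim.
- tall_mid (a point): Tall tumbler: white plastic, open, loose, round, 130 mm high, about 80 g, upright; point on its axis half-way up, z axis up. 40 mm across at the foot, widening evenly to 55 mm at 50 mm height, then straight to the rim. Resting by its own weight in the stout tumbler, this point is about 28 mm above the stout one's point, its rim about 40 mm above the stout one's rim.
- comb_mid (a point): Steel lint comb, loose, 155 mm long, 12 mm thick, 90 g, lying flat, z up. Point at mid-thickness near its centre of mass, on the 16 mm wide handle, which spans -80 to +20 mm along its x; the 46 mm wide head spans +20 to +75 mm. At the start it lies on the pot's rim, this point within 10 mm of the pot's axis: fingers there reach into the 88 mm mouth, so open them only 40 mm.
- tray: A fixed shallow open tray of dark steel, 220 mm long (its x axis) by 130 mm wide (its y axis) and 25 mm high outside, wall and floor 4 mm. Origin at the centre of its underside, z up. It is empty at the start.
- jug: A closed yellow bleach jug, 225 mm high, 96 mm across, with a handle; origin at the centre of its underside. Not to be shifted.
- mug: A blue ceramic mug of wood pegs, 80 mm across, about 125 mm high with the pegs; origin at the centre of its underside. Not to be shifted.
- mat: A fixed flat rubber mat, 185 mm (x) by 720 mm (y), 4 mm thick, on which the pot and both tumblers stand at the start; origin at the centre of its underside.
- jar: A closed glass jar, 72 mm across and 100 mm high; origin at the centre of its underside. Not to be shifted.

How it is judged:
By the outcome, as a careful person would: the job done as asked, in the order asked, and still so for the second after the job is handed in, with the robot touching nothing.
It also fails if it takes over 70 s, if anything falls off the work surface, if the arm or the gripper's body presses on something with over 40 N, if the wrist force passes 120 N, or if a joint passes its speed limit or range.

### The arm

A 6-joint arm with a two-finger parallel gripper is mounted at the origin on the work surface. World frame = base frame: x ahead of the robot, y to its left, z up, the work surface at z = 0. Lengths are in m, angles in rad, forces in N, time in s.
With the tool pointing down it reaches from about 0.375 to 0.975 m from the base axis. Payload 3.8 kg.
Tool frame: the origin (TCP) lies midway between the tips of the shut fingers; the grasp point (between the pads) lies 19 mm behind it; z points along the fingers, y is the direction in which the jaws open and shut (so a half turn about z gives the same grasp; the last joint's range is limited). The gripper opens to 85 mm and grips with 20 to 120 N. Pads are 22 mm wide; open, the fingers measure 114 mm over their backs; the gripper's body (76 mm by 85 mm) begins 54 mm behind the grasp point. The pads swing forward as they close: fully open they stand 13 mm farther back than shut.
Start: joints at [1.282, 0.264, 1.604, -0, 1.274, -0.037], TCP at [0.168, 0.654, 0.231] pointing down, gripper open.
Joint ranges: [-2.63, 2.63], [-0.94, 2.18], [0.31, 2.57], [-1.31, 4.45], [0, 2.66], [-2.55, 2.55]. Speed limits (rad/s): [2.57, 2.57, 3.14, 3.14, 3.14, 3.14].

### API

Orientations are given as a rotation vector (axis times angle).
In Python, from workcell import bot gives the robot as it stands.
- The arm moves only by the shell command python3 -m inch 'ROWS' [FORCE]. ROWS is JSON, a list of rows, each an object of numbers: "dx", "dy", "dz": the shift along the tool's x, y, z in m; "ax", "ay", "az": the turn, a rotation vector about the tool's x, y, z in degrees; "fingers": the opening, from -1 (shut) to 1 (fully open). A call has 1 to 20 rows; each row is the pose to reach, as a shift and turn from the pose measured when the call began, along the tool's axes at that moment; what a row does not reach only later rows make up. A row lasts 1/8 s, in which the tool goes at most 62.5 mm and 10.7 degrees, less where a joint would pass 70% of its speed; a pose out of reach is approached as far as the arm can. A call with a gripper value outside its range is refused whole. The fingers move at their own pace and stop on an object; FORCE is the grip in N (left out, the last holds). Time passes only in rows, so rows that repeat a pose let the fingers close. It gives the time, the measured TCP pose, the force and the opening at its end, in the units of the state.
- bot.read_state(): the state, without advancing time (a new reading comes with each control period).
- bot.read_camera(name): name is "scene" or "top" or "wrist"; returns (picture, depth): 400x640x3 uint8, blue, green, red; 400x640 float32, m along the optical axis (not along the pixel's ray), 0 where there is no reading.
- bot.get_calibration(name): a dict with "intrinsics" (3x3 intrinsics, pixels), "distortion" ([k1, k2, p1, p2, k3] as OpenCV has them; the pictures are not rectified), "view" (4x4, takes a point from world to camera coordinates). Camera axes: x right, y down, z forward; pixel columns grow to the right and rows downward; lengths in m; the calibration is good to about 2 mm. A picture is of the moment at which its call begins: read the wrist's pose just before it. get_calibration takes no time and is no camera call; for the wrist camera it gives the pose at the moment of the call.
- bot.finish_job(): hands the job in, once; it reports no verdict.
Trained networks look in the newest picture that a camera, given by its name, has taken for a name from the list of things; names that differ only in an ending like _2 or _b are one class to them, and where a whole thing is asked for, a point or a joint stands for the part that bears it (a point fixed in the world has none). Each returns a list of dicts, best first, with "p" (0 to 1); they miss things now and then, are a little off and sometimes report something else, mostly with a low value. They report only what shows in the picture. A call takes as long as a camera call.
- bot.masks_of(camera, thing): "region" (400x640 bool, what is visible of it) and "box" ([left, top, right, bottom] in pixels, round what is visible of it).
The state is a dict: "time": time; "q": joint angles; "joint_vel": joint speeds; "joint_torque": joint torques, N m; "tool_pos": TCP position; "tcp_rot": TCP orientation; "wrist_force": force on the tool from outside, world axes, zero at the start; "torque": the same for the moment, N m; "width": opening from 0.0 (shut) to 1.0 (fully open).
Only numpy, scipy, OpenCV 4.12 (cv2) and the standard library are available. Lean on these libraries where they do the work, as an engineer would, in place of code of your own. Each camera call takes 0.05 s, during which the arm holds its last target. There are 200 camera calls.

## Working session

There is one attempt and no reset: what is moved stays moved. The work goes in short steps, Python scripts to look and compute and a shell command to move; the robot and the scene stay as the last step left them, time stands still between calls to the robot, and variables do not carry over. Pictures are saved under pics/ and viewed, about 8 in all and at most 12, crops included, and the job is handed in when it is done.

```bash
ls; mkdir -p pics
cat > h.py <<'E'
import numpy as np,cv2,json
from workcell import bot
from scipy.spatial.transform import Rotation as R
def cloud(name,mask=None,d=None,cal=None):
    v,u=np.nonzero((d>0)&(mask if mask is not None else True))
    z=d[v,u]; K=np.array(cal["intrinsics"]);D=np.array(cal["distortion"])
    n=cv2.undistortPoints(np.stack([u,v],1).astype(np.float64)[:,None],K,D)[:,0]
    P=np.c_[n*z[:,None],z]; V=np.array(cal["view"])
    return (P-V[:3,3])@V[:3,:3]
E
python3 - <<'E'
from h import *
np.set_printoptions(precision=4,suppress=True)
s=bot.read_state();print(s)
for c in("scene","top"):
    im,d=bot.read_camera(c);cal=bot.get_calibration(c);cv2.imwrite(f"pics/{c}0.png",im)
    np.savez(f"{c}0.npz",d=d)
    for t in["pot_mid","stout_mid","tall_mid","comb_mid","tray","jug","mug","mat","jar"]:
        for m in bot.masks_of(c,t)[:2]:
            if m["p"]<.3: continue
            P=cloud(c,m["region"],d,cal)
            if len(P)<5: continue
            zt=np.percentile(P[:,2],98); T=P[P[:,2]>zt-.008]
            print(c,t,round(m["p"],2),m["box"],len(P),"lo",np.percentile(P,2,axis=0),"hi",np.percentile(P,98,axis=0),"topc",(T.min(0)+T.max(0))/2)
E
```

```text
pics
{'time': 0.0, 'q': array([ 1.2821,  0.2648,  1.6054,  0.    ,  1.2737, -0.0369]), 'joint_vel': array([ 0.0001,  0.0006,  0.0011, -0.0014,  0.0001,  0.    ]), 'joint_torque': array([ -0.001 , -51.5108, -36.732 ,  -0.0001,   0.0131,   0.    ]), 'tool_pos': array([0.1679, 0.653 , 0.2299]), 'tcp_rot': array([-0.3944, -3.1164,  0.0035]), 'wrist_force': array([-0.0213,  0.2118, -0.4975]), 'torque': array([-0.0237,  0.0148, -0.0282]), 'width': 1.0015466180244637}
scene pot_mid 0.76 [295.9, 144.3, 326.8, 179.3] 516 lo [0.4182 0.1764 0.0092] hi [0.5    0.2658 0.0878] topc [0.4602 0.2221 0.0887]
scene stout_mid 0.91 [188.0, 277.5, 225.0, 321.1] 1010 lo [ 0.4178 -0.2951  0.0131] hi [ 0.4807 -0.233   0.1103] topc [ 0.4496 -0.2642  0.1075]
scene tall_mid 0.85 [259.4, 192.5, 282.0, 237.3] 841 lo [ 0.4337 -0.0275  0.0036] hi [0.486  0.0254 0.1339] topc [ 0.4591 -0.0008  0.131 ]
scene comb_mid 0.8 [284.0, 144.7, 336.5, 159.8] 442 lo [0.4048 0.1702 0.0874] hi [0.5226 0.2701 0.1008] topc [0.4641 0.2212 0.0971]
scene tray 0.57 [287.5, 216.0, 388.3, 300.0] 4206 lo [ 0.5418 -0.0736  0.0004] hi [0.75
[... 1472 characters left out ...]
 0.0664 0.0267] topc [0.6514 0.0008 0.0249]
top jug 0.65 [113.4, 105.5, 192.0, 176.1] 3256 lo [0.6257 0.3463 0.0135] hi [0.7315 0.4245 0.2261] topc [0.6714 0.3921 0.223 ]
top mug 0.69 [430.2, 126.7, 485.9, 168.6] 1562 lo [ 0.6348 -0.3086  0.0056] hi [ 0.7104 -0.2245  0.122 ] topc [ 0.6716 -0.2673  0.1205]
top mat 0.77 [181.5, 199.7, 496.3, 282.5] 20969 lo [ 0.3825 -0.3472  0.0008] hi [0.5611 0.3506 0.0084] topc [0.4726 0.0016 0.0687]
top mat 0.55 [441.8, 234.8, 481.9, 268.1] 1042 lo [ 0.4181 -0.292   0.0078] hi [ 0.479  -0.2285  0.1107] topc [ 0.4485 -0.2606  0.1079]
top jar 0.73 [212.1, 138.1, 250.5, 177.1] 1113 lo [0.6261 0.2011 0.0012] hi [0.6909 0.2655 0.1034] topc [0.6607 0.2359 0.1005]
```

Run:
```python
from h import *
a=cv2.imread("pics/top0.png");b=cv2.imread("pics/scene0.png")
x=cv2.resize(a[90:300,100:500],(800,420),interpolation=3)
c=cv2.resize(a[205:285,195:275],(320,320),interpolation=3)[:180+140]
cv2.imwrite("pics/v1.png",x);cv2.imwrite("pics/v2.png",np.hstack([c,cv2.resize(b[90:390,150:450],(320,320))]))
d=np.load("top0.npz")["d"];cal=bot.get_calibration("top")
P=cloud("top",None,d,cal);Q=P[(P[:,2]>.092)&(P[:,2]<.11)&(P[:,0]<.56)&(P[:,1]>.1)]
m=Q.mean(0);w,v=np.linalg.eigh(np.cov(Q[:,:2].T));ax=v[:,1]
t=(Q-m)[:,:2]@ax;u=(Q-m)[:,:2]@v[:,0]
print(m,ax,t.min(),t.max(),len(Q))
for k in np.arange(-.08,.09,.01):
    s=(t>=k)&(t<k+.01)
    if s.sum():print(round(k,3),s.sum(),u[s].min().round(4),u[s].max().round(4),Q[s,2].mean().round(4))
T=P[(P[:,2]>.02)&(P[:,2]<.03)&(abs(P[:,0]-.65)<.14)&(abs(P[:,1])<.1)]
print(cv2.minAreaRect(T[:,:2].astype(np.float32)*1000))
```

```text
[0.44661903 0.34750251 0.09958545] [-0.21424821  0.97677925] -0.16575366554659776 0.26969159377108104 1391
-0.08 6 -0.0474 -0.0403 0.0954
((650.977783203125, 0.5940093994140625), (130.16656494140625, 220.09619140625), 83.77715301513672)
```

View pics/v1.png

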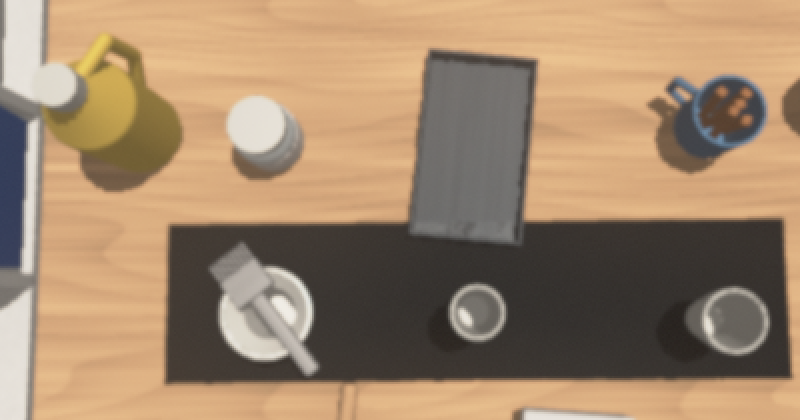

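View pics/v2.png

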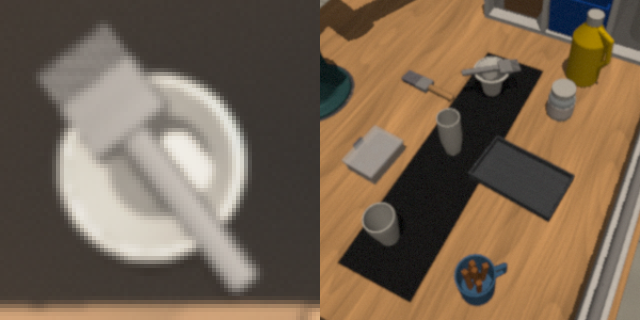

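Run:
```python
from h import *
np.set_printoptions(precision=4,suppress=True)
d=np.load("top0.npz")["d"];cal=bot.get_calibration("top")
P=cloud("top",None,d,cal);Q=P[(P[:,2]>.0935)&(P[:,2]<.11)&(np.hypot(P[:,0]-.4605,P[:,1]-.2262)<.1)]
(c,(w,h),ang)=cv2.minAreaRect(Q[:,:2].astype(np.float32)*1000);print(c,w,h,ang)
m=Q.mean(0)
for a in (ang,ang+90):
    ax=np.array([np.cos(np.radians(a)),np.sin(np.radians(a))]);u=(Q[:,:2]-m[:2])@ax;n=(Q[:,:2]-m[:2])@[-ax[1],ax[0]]
    if np.ptp(u)<.1: continue
    print(ax,m)
    for k in np.arange(-.1,.1,.01):
        s=(u>=k)&(u<k+.01)
        if s.sum():print(round(k,3),s.sum(),n[s].min().round(4),n[s].max().round(4),n[s].mean().round(4),Q[s,2].mean().round(4),Q[s,:2].mean(0))
E=R.from_rotvec(bot.read_state()["tcp_rot"]).as_matrix();print(E)
```

```text
(460.29833984375, 221.6148681640625) 154.65017700195312 45.73619842529297 35.512916564941406
[0.814  0.5809] [0.4715 0.2281 0.0989]
-0.1 1 -0.0063 -0.0063 -0.0063 0.0951 [0.4017 0.1706]
-0.09 38 -0.0102 0.0046 -0.003 0.0995 [0.4041 0.1764]
-0.08 38 -0.0102 0.0055 -0.0027 0.0994 [0.4121 0.1824]
-0.07 39 -0.0099 0.0062 -0.0023 0.0995 [0.42   0.1885]
-0.06 38 -0.0098 0.0058 -0.0018 0.099 [0.4279 0.1947]
-0.05 38 -0.009 0.0066 -0.0017 0.0992 [0.4359 0.2006]
-0.04 38 -0.0085 0.0066 -0.0014 0.0995 [0.4439 0.2068]
-0.03 38 -0.0086 0.0071 -0.0011 0.0992 [0.4519 0.2127]
-0.02 38 -0.0079 0.007 -0.0007 0.0992 [0.4597 0.2188]
-0.01 37 -0.0076 0.0076 -0.0001 0.0996 [0.4676 0.2252]
-0.0 47 -0.0173 0.0209 0.0009 0.0985 [0.476  0.2324]
0.01 107 -0.0216 0.0241 0.0007 0.0997 [0.4834 0.2374]
0.02 103 -0.0216 0.0235 0.0007 0.0995 [0.4915 0.2432]
0.03 104 -0.0213 0.024 0.0013 0.0998 [0.4993 0.2495]
0.04 66 -0.0211 0.0229 0.0013 0.0973 [0.5071 0.2552]
0.05 55 -0.0195 0.0232 0.0023 0.0956 [0.5148 0.2618]
0.06 23 -0.0185 0.023 0.0019 0.0958 [0.5207 0.2656]
[[-0.9685  0.2491 -0.    ]
 [ 0.2491  0.9685 -0.    ]
 [ 0.     -0.     -1.    ]]
```

```bash
cat >> h.py <<'E'
def to(x,y,z,ydeg=None):
    "tool-axis shift (mm) and az (deg) to TCP x,y,z with tool y at world yaw ydeg"
    s=bot.read_state();M=R.from_rotvec(s["tcp_rot"]).as_matrix()
    d=M.T@(np.array([x,y,z])-s["tool_pos"]); yaw=np.degrees(np.arctan2(M[1,1],M[0,1]))
    print("tcp",s["tool_pos"].round(4),"yaw",yaw.round(2),"tilt",M[:,2].round(4),"q",s["q"].round(2),"w",round(s["width"],3),"F",s["wrist_force"].round(2))
    print("d mm",(d*1000).round(1),"az",None if ydeg is None else round(yaw-ydeg,2))
E
python3 -c "
from h import *
to(.4625,.221,.15,-52.4)"
```

```text
tcp [0.1682 0.6537 0.2313] yaw 75.57 tilt [-0. -0. -1.] q [ 1.28  0.26  1.6   0.    1.27 -0.04] w 0.999 F [ 0.32 -0.23 -0.11]
d mm [-392.9 -345.7   81.3] az 127.97
```

```bash
python3 -m inch '[{"dx":-0.05,"dy":-0.044,"dz":0.01,"az":10,"fingers":-0.06},{"dx":-0.10,"dy":-0.088,"dz":0.02,"az":20,"fingers":-0.06},{"dx":-0.393,"dy":-0.346,"dz":0.081,"az":128,"fingers":-0.06},{"dx":-0.393,"dy":-0.346,"dz":0.081,"az":128,"fingers":-0.06},{"dx":-0.393,"dy":-0.346,"dz":0.081,"az":128,"fingers":-0.06},{"dx":-0.393,"dy":-0.346,"dz":0.081,"az":128,"fingers":-0.06},{"dx":-0.393,"dy":-0.346,"dz":0.081,"az":128,"fingers":-0.06},{"dx":-0.393,"dy":-0.346,"dz":0.081,"az":128,"fingers":-0.06},{"dx":-0.393,"dy":-0.346,"dz":0.081,"az":128,"fingers":-0.06},{"dx":-0.393,"dy":-0.346,"dz":0.081,"az":128,"fingers":-0.06},{"dx":-0.393,"dy":-0.346,"dz":0.081,"az":128,"fingers":-0.06},{"dx":-0.393,"dy":-0.346,"dz":0.081,"az":128,"fingers":-0.06},{"dx":-0.393,"dy":-0.346,"dz":0.081,"az":128,"fingers":-0.06},{"dx":-0.393,"dy":-0.346,"dz":0.081,"az":128,"fingers":-0.06},{"dx":-0.393,"dy":-0.346,"dz":0.081,"az":128,"fingers":-0.06},{"dx":-0.393,"dy":-0.346,"dz":0.081,"az":128,"fingers":-0.06}]' 30
python3 - <<'E'
from h import *
to(.4625,.221,.087,-52.4)
im,d=bot.read_camera("wrist");cal=bot.get_calibration("wrist")
cv2.imwrite("pics/w1.png",im)
P=cloud("wrist",None,d,cal);P=P[np.hypot(P[:,0]-.4605,P[:,1]-.224)<.11]
Q=P[(P[:,2]>.0925)&(P[:,2]<.103)]
print(len(P),len(Q))
if len(Q)>50:
    a=np.radians(37.6);ax=np.array([np.cos(a),np.sin(a)]);c=np.array([.4605,.2242])
    u=(Q[:,:2]-c)@ax;n=(Q[:,:2]-c)@[-ax[1],ax[0]]
    for k in np.arange(-.1,.1,.01):
        s=(u>=k)&(u<k+.01)
        if s.sum()>5:print(round(k,3),s.sum(),n[s].min().round(4),n[s].max().round(4),Q[s,2].mean().round(4))
E
```

```text
tcp [0.1682 0.6537 0.2313] yaw 75.57 tilt [-0. -0. -1.] q [ 1.28  0.26  1.6   0.    1.27 -0.04] w 0.999 F [ 0.32 -0.23 -0.11]
d mm [-392.9 -345.7  144.3] az 127.97
1055 0invalid input at $[0]: expected keys dx, dy, dz, ax, ay, az, fingers
```

```bash
python3 -m inch '[{"dx":-0.05,"dy":-0.044,"dz":0.01,"ax":0,"ay":0,"az":10,"fingers":-0.06},{"dx":-0.10,"dy":-0.088,"dz":0.02,"ax":0,"ay":0,"az":20,"fingers":-0.06},{"dx":-0.393,"dy":-0.346,"dz":0.081,"ax":0,"ay":0,"az":128,"fingers":-0.06},{"dx":-0.393,"dy":-0.346,"dz":0.081,"ax":0,"ay":0,"az":128,"fingers":-0.06},{"dx":-0.393,"dy":-0.346,"dz":0.081,"ax":0,"ay":0,"az":128,"fingers":-0.06},{"dx":-0.393,"dy":-0.346,"dz":0.081,"ax":0,"ay":0,"az":128,"fingers":-0.06},{"dx":-0.393,"dy":-0.346,"dz":0.081,"ax":0,"ay":0,"az":128,"fingers":-0.06},{"dx":-0.393,"dy":-0.346,"dz":0.081,"ax":0,"ay":0,"az":128,"fingers":-0.06},{"dx":-0.393,"dy":-0.346,"dz":0.081,"ax":0,"ay":0,"az":128,"fingers":-0.06},{"dx":-0.393,"dy":-0.346,"dz":0.081,"ax":0,"ay":0,"az":128,"fingers":-0.06},{"dx":-0.393,"dy":-0.346,"dz":0.081,"ax":0,"ay":0,"az":128,"fingers":-0.06},{"dx":-0.393,"dy":-0.346,"dz":0.081,"ax":0,"ay":0,"az":128,"fingers":-0.06},{"dx":-0.393,"dy":-0.346,"dz":0.081,"ax":0,"ay":0,"az":128,"fingers":-0.06},{"dx":-0.393,"dy":-0.346,"dz":0.081,"ax":0,"ay":0,"az":128,"fingers":-0.06},{"dx":-0.393,"dy":-0.346,"dz":0.081,"ax":0,"ay":0,"az":128,"fingers":-0.06},{"dx":-0.393,"dy":-0.346,"dz":0.081,"ax":0,"ay":0,"az":128,"fingers":-0.06}]' 30
cat > wcomb.py <<'E'
from h import *
to(.4625,.221,.087,-52.4)
im,d=bot.read_camera("wrist");cal=bot.get_calibration("wrist")
cv2.imwrite("pics/w1.png",im)
P=cloud("wrist",None,d,cal);P=P[np.hypot(P[:,0]-.4605,P[:,1]-.224)<.11]
Q=P[(P[:,2]>.0925)&(P[:,2]<.103)]
print(len(P),len(Q))
if len(Q)>50:
    a=np.radians(37.6);ax=np.array([np.cos(a),np.sin(a)]);c=np.array([.4605,.2242])
    u=(Q[:,:2]-c)@ax;n=(Q[:,:2]-c)@[-ax[1],ax[0]]
    for k in np.arange(-.1,.1,.01):
        s=(u>=k)&(u<k+.01)
        if s.sum()>5:print(round(k,3),s.sum(),n[s].min().round(4),n[s].max().round(4),Q[s,2].mean().round(4))
E
python3 wcomb.py
```

```text
time: 3.05
tool_pos: [0.4625, 0.2207, 0.1503]
tcp_rot: [-2.974, -1.013, 0.0]
wrist_force: [0.5, -0.1, 0.3]
width: 0.475
tcp [0.4625 0.2207 0.1503] yaw -52.37 tilt [-0. -0. -1.] q [0.4  0.02 2.03 0.   1.08 1.31] w 0.475 F [ 0.51 -0.11  0.27]
d mm [ 0.1 -0.2 63.3] az 0.03
70847 6853
-0.08 168 -0.0104 0.0052 0.099
-0.07 206 -0.0103 0.0051 0.0991
-0.06 213 -0.0102 0.005 0.0991
-0.05 223 -0.01 0.0048 0.0993
-0.04 228 -0.0107 0.0047 0.0993
-0.03 254 -0.0107 0.0046 0.0993
-0.02 264 -0.0105 0.0054 0.0992
-0.01 279 -0.0104 0.0052 0.0993
-0.0 284 -0.0103 0.0051 0.0993
0.01 302 -0.0102 0.005 0.099
0.02 858 -0.0254 0.0202 0.0995
0.03 970 -0.0258 0.02 0.0996
0.04 967 -0.0258 0.0201 0.0996
0.05 794 -0.0259 0.02 0.0977
0.06 557 -0.0243 0.0184 0.0955
0.07 286 -0.0241 0.0183 0.0956
```

View pics/w1.png

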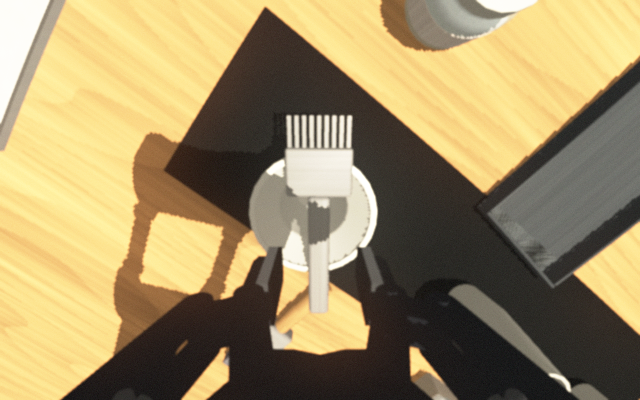

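```bash
python3 -m inch '[{"dx":0,"dy":-0.001,"dz":0.02,"ax":0,"ay":0,"az":0,"fingers":-0.06},{"dx":0,"dy":-0.001,"dz":0.045,"ax":0,"ay":0,"az":0,"fingers":-0.06},{"dx":0,"dy":-0.001,"dz":0.063,"ax":0,"ay":0,"az":0,"fingers":-0.06},{"dx":0,"dy":-0.001,"dz":0.063,"ax":0,"ay":0,"az":0,"fingers":-0.06},{"dx":0,"dy":-0.001,"dz":0.063,"ax":0,"ay":0,"az":0,"fingers":-1},{"dx":0,"dy":-0.001,"dz":0.063,"ax":0,"ay":0,"az":0,"fingers":-1},{"dx":0,"dy":-0.001,"dz":0.063,"ax":0,"ay":0,"az":0,"fingers":-1},{"dx":0,"dy":-0.001,"dz":0.063,"ax":0,"ay":0,"az":0,"fingers":-1},{"dx":0,"dy":-0.001,"dz":0.063,"ax":0,"ay":0,"az":0,"fingers":-1},{"dx":0,"dy":-0.001,"dz":0.063,"ax":0,"ay":0,"az":0,"fingers":-1}]' 40
```

```text
time: 4.35
tool_pos: [0.4629, 0.2219, 0.0884]
tcp_rot: [-2.974, -1.013, -0.003]
wrist_force: [0.1, 0.3, 4.3]
width: 0.173
```

```bash
python3 -m inch '[{"dx":0,"dy":0,"dz":-0.01,"ax":0,"ay":0,"az":0,"fingers":-1},{"dx":0,"dy":0,"dz":-0.03,"ax":0,"ay":0,"az":0,"fingers":-1},{"dx":0,"dy":0,"dz":-0.055,"ax":0,"ay":0,"az":0,"fingers":-1},{"dx":0,"dy":0,"dz":-0.07,"ax":0,"ay":0,"az":0,"fingers":-1},{"dx":0,"dy":0,"dz":-0.07,"ax":0,"ay":0,"az":0,"fingers":-1}]'
python3 -c "
from h import *
to(.651,.0006,.06,-96.2)
im,d=bot.read_camera('wrist');cv2.imwrite('pics/w2.png',im)
im,d=bot.read_camera('top')
cal=bot.get_calibration('top')
P=cloud('top',None,d,cal);Q=P[(P[:,2]>.08)&(P[:,2]<.094)&(np.hypot(P[:,0]-.4605,P[:,1]-.2242)<.07)]
print('pot rim',Q.min(0),Q.max(0),len(Q))
"
```

```text
time: 4.97
tool_pos: [0.4636, 0.2222, 0.1597]
tcp_rot: [-2.974, -1.013, -0.007]
wrist_force: [-1.0, -0.0, -1.5]
width: 0.172
tcp [0.4636 0.2222 0.1597] yaw -52.38 tilt [ 0.0044  0.0018 -1.    ] q [ 0.4   0.01  2.02 -0.    1.1   1.31] w 0.172 F [-1.   -0.01 -1.55]
d mm [ 12.7 289.8 100.1] az 43.82
pot rim [0.41201598 0.17841144 0.0800106 ] [0.50915142 0.25009867 0.09125267] 231
```

View pics/w2.png

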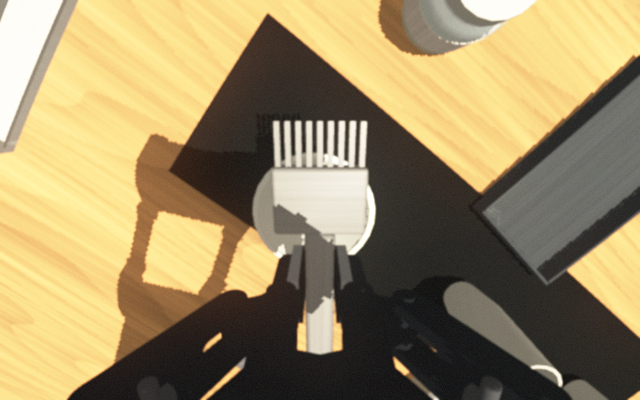

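```bash
python3 -m inch '[{"dx":0.001,"dy":0.02,"dz":0,"ax":0,"ay":0,"az":3,"fingers":-1},{"dx":0.003,"dy":0.06,"dz":0,"ax":0,"ay":0,"az":9,"fingers":-1},{"dx":0.005,"dy":0.11,"dz":0,"ax":0,"ay":0,"az":16,"fingers":-1},{"dx":0.007,"dy":0.16,"dz":0,"ax":0,"ay":0,"az":24,"fingers":-1},{"dx":0.009,"dy":0.21,"dz":0,"ax":0,"ay":0,"az":32,"fingers":-1},{"dx":0.011,"dy":0.25,"dz":0.01,"ax":0,"ay":0,"az":38,"fingers":-1},{"dx":0.012,"dy":0.28,"dz":0.04,"ax":0,"ay":0,"az":42,"fingers":-1},{"dx":0.013,"dy":0.29,"dz":0.08,"ax":0,"ay":0,"az":44,"fingers":-1},{"dx":0.013,"dy":0.29,"dz":0.115,"ax":0,"ay":0,"az":44,"fingers":-1},{"dx":0.013,"dy":0.29,"dz":0.13,"ax":0,"ay":0,"az":44,"fingers":-1},{"dx":0.013,"dy":0.29,"dz":0.13,"ax":0,"ay":0,"az":44,"fingers":-1}]'
python3 -c "
from h import *
to(.651,.0006,.006,-96.2)"
```

```text
time: 6.45
tool_pos: [0.6482, -0.0005, 0.0259]
tcp_rot: [-3.136, 0.176, 0.004]
wrist_force: [0.5, 0.8, -1.0]
width: 0.173
tcp [ 6.482e-01 -5.000e-04  2.590e-02] yaw -96.42 tilt [-2.8e-03  4.0e-04 -1.0e+00] q [-0.04  0.41  1.82  0.    0.91  1.64] w 0.173 F [ 0.46  0.83 -1.03]
d mm [ 2.7 -1.4 19.9] az -0.22
```

```bash
python3 -m inch '[{"dx":0,"dy":0,"dz":0.01,"ax":0,"ay":0,"az":0,"fingers":-1},{"dx":0,"dy":0,"dz":0.015,"ax":0,"ay":0,"az":0,"fingers":-1},{"dx":0,"dy":0,"dz":0.018,"ax":0,"ay":0,"az":0,"fingers":-1},{"dx":0,"dy":0,"dz":0.018,"ax":0,"ay":0,"az":0,"fingers":-1}]'
```

```text
time: 6.95
tool_pos: [0.6482, -0.0004, 0.0081]
tcp_rot: [-3.136, 0.176, 0.004]
wrist_force: [-0.9, -0.7, -0.8]
width: 0.172
```

```bash
python3 -m inch '[{"dx":0,"dy":0,"dz":0.0015,"ax":0,"ay":0,"az":0,"fingers":-1},{"dx":0,"dy":0,"dz":0.002,"ax":0,"ay":0,"az":0,"fingers":-1},{"dx":0,"dy":0,"dz":0.002,"ax":0,"ay":0,"az":0,"fingers":-0.1},{"dx":0,"dy":0,"dz":0.002,"ax":0,"ay":0,"az":0,"fingers":-0.1},{"dx":0,"dy":0,"dz":0.002,"ax":0,"ay":0,"az":0,"fingers":-0.1},{"dx":0,"dy":0,"dz":-0.02,"ax":0,"ay":0,"az":0,"fingers":-0.1},{"dx":0,"dy":0,"dz":-0.08,"ax":0,"ay":0,"az":0,"fingers":-0.1},{"dx":0,"dy":0,"dz":-0.14,"ax":0,"ay":0,"az":0,"fingers":0.5},{"dx":0,"dy":0,"dz":-0.2,"ax":0,"ay":0,"az":0,"fingers":1},{"dx":0,"dy":0,"dz":-0.25,"ax":0,"ay":0,"az":0,"fingers":1},{"dx":0,"dy":0,"dz":-0.25,"ax":0,"ay":0,"az":0,"fingers":1}]'
cat > look.py <<'E'
import sys
from h import *
np.set_printoptions(precision=4,suppress=True)
def circ(P,zlo,zhi,c,r):
    Q=P[(P[:,2]>zlo)&(P[:,2]<zhi)&(np.hypot(P[:,0]-c[0],P[:,1]-c[1])<r)][:,:2]
    if len(Q)<20: return None
    # outer rim via robust: hull + circle fit
    H=cv2.convexHull(Q.astype(np.float32)*1000)[:,0]
    A=np.c_[2*H,np.ones(len(H))];s=np.linalg.lstsq(A,(H**2).sum(1),rcond=None)[0]
    return np.array([s[0],s[1],np.sqrt(s[2]+s[0]**2+s[1]**2)]).round(1),len(Q),np.ptp(Q,0)
for cam in sys.argv[1:]:
    im,d=bot.read_camera(cam);cal=bot.get_calibration(cam);P=cloud(cam,None,d,cal)
    cv2.imwrite(f"pics/look_{cam}_{bot.read_state()['time']:.1f}.png",im)
    print(cam,"pot",circ(P,.081,.092,(.4605,.2242),.065))
    print(cam,"stout",circ(P,.103,.113,(.449,-.2625),.05))
    print(cam,"tall",circ(P,.128,.138,(.459,0),.045))
    Q=P[(abs(P[:,0]-.651)<.1)&(abs(P[:,1])<.05)]
    print(cam,"tray: >.011:",Q[Q[:,2]>.011].mean(0),"zmax",Q[:,2].max(),cv2.minAreaRect((Q[(Q[:,2]>.010)&(abs(Q[:,1])<.04)][:,:2]*1000).astype(np.float32)))
E
python3 look.py top scene
python3 -c "
from h import *
to(.4485,-.2625,.2)"
```

```text
time: 8.32
tool_pos: [0.6525, -0.0006, 0.2674]
tcp_rot: [-3.136, 0.176, -0.018]
wrist_force: [0.3, 0.4, -0.2]
width: 0.998
top pot (array([460.6, 226.2,  48.3]), 526, array([0.0971, 0.0967]))
top stout (array([ 448.5, -260.9,   33.6]), 204, array([0.0654, 0.0667]))
top tall None
top tray: >.011: [ 0.6225 -0.0008  0.5894] zmax 0.6616935576611964 ((636.0067749023438, -0.007312774658203125), (169.95089721679688, 79.95988464355469), 0.010126899927854538)
scene pot (array([460.1, 221.8,  48.5]), 206, array([0.0972, 0.098 ]))
scene stout (array([ 447.9, -264. ,   32.7]), 197, array([0.0675, 0.0653]))
scene tall (array([459.1,  -0.3,  27.3]), 116, array([0.0543, 0.054 ]))
scene tray: >.011: [ 0.6628 -0.0203  0.4793] zmax 0.6555939646096973 ((644.2067260742188, -0.022899627685546875), (155.11444091796875, 79.97736358642578), 0.04346834495663643)
tcp [ 6.493e-01 -5.000e-04  2.605e-01] yaw -96.41 tilt [ 9.e-04  3.e-04 -1.e+00] q [-0.04  0.2   1.63  0.    1.31  1.64] w 1.0 F [-0.47  0.05 -0.91]
d mm [-170.3  282.8   60.2] az None
```

```bash
python3 -m inch '[{"dx":-0.02,"dy":0.035,"dz":0.01,"ax":0,"ay":0,"az":-2,"fingers":1},{"dx":-0.05,"dy":0.08,"dz":0.02,"ax":0,"ay":0,"az":-4,"fingers":1},{"dx":-0.17,"dy":0.283,"dz":0.07,"ax":0,"ay":0,"az":-6.4,"fingers":1},{"dx":-0.17,"dy":0.283,"dz":0.07,"ax":0,"ay":0,"az":-6.4,"fingers":1},{"dx":-0.17,"dy":0.283,"dz":0.07,"ax":0,"ay":0,"az":-6.4,"fingers":1},{"dx":-0.17,"dy":0.283,"dz":0.07,"ax":0,"ay":0,"az":-6.4,"fingers":1},{"dx":-0.17,"dy":0.283,"dz":0.07,"ax":0,"ay":0,"az":-6.4,"fingers":1},{"dx":-0.17,"dy":0.283,"dz":0.07,"ax":0,"ay":0,"az":-6.4,"fingers":1},{"dx":-0.17,"dy":0.283,"dz":0.07,"ax":0,"ay":0,"az":-6.4,"fingers":1},{"dx":-0.17,"dy":0.283,"dz":0.07,"ax":0,"ay":0,"az":-6.4,"fingers":1}]'
cat > wl.py <<'E'
import sys
from h import *
np.set_printoptions(precision=4,suppress=True)
x,y,zr,r=map(float,sys.argv[1:5])
to(x,y,zr,-90)
im,d=bot.read_camera("wrist");cal=bot.get_calibration("wrist");cv2.imwrite(sys.argv[5],im)
P=cloud("wrist",None,d,cal)
Q=P[(abs(P[:,2]-zr)<.006)&(np.hypot(P[:,0]-x,P[:,1]-y)<r+.012)]
print("n",len(Q),"lo",Q.min(0),"hi",Q.max(0),"ztop",np.percentile(Q[:,2],90))
Q=Q[Q[:,2]>np.percentile(Q[:,2],90)-.003]
from scipy.optimize import least_squares
c=np.array([x,y])
for i in range(3):
    a=np.arctan2(Q[:,1]-c[1],Q[:,0]-c[0]);b=((a+np.pi)/(2*np.pi)*48).astype(int);rr=np.hypot(*(Q[:,:2]-c).T)
    E=np.array([Q[b==k][np.argmax(rr[b==k])] for k in range(48) if (b==k).sum()>2])
    f=least_squares(lambda p:np.hypot(E[:,0]-p[0],E[:,1]-p[1])-p[2],[*c,r],loss="soft_l1",f_scale=.0005);c=f.x[:2]
print("outer rim centre",f.x,"sectors",len(E),"rms",np.sqrt(np.mean(f.fun**2)))
E
python3 wl.py .4482 -.2625 .109 .033 pics/w3.png
```

```text
time: 9.68
tool_pos: [0.4497, -0.2618, 0.1904]
tcp_rot: [-3.141, -0.003, -0.002]
wrist_force: [-0.1, 0.0, -0.1]
width: 0.997
tcp [ 0.4497 -0.2618  0.1904] yaw -89.9 tilt [ 0.0012  0.0003 -1.    ] q [-0.58  0.    1.98  0.    1.16  0.99] w 0.997 F [-0.08  0.05 -0.1 ]
d mm [-1.6  0.7 81.4] az 0.1
n 1154 lo [ 0.4158 -0.2949  0.103 ] hi [ 0.4811 -0.2296  0.1118] ztop 0.11020658246399077
outer rim centre [ 0.4483 -0.2621  0.0327] sectors 48 rms 0.00018807085191842524
```

View pics/w3.png

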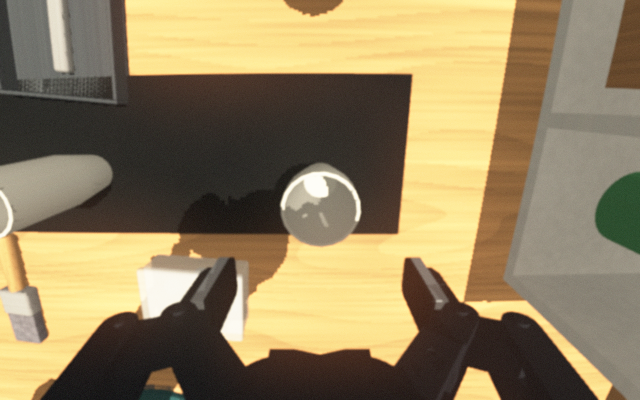

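```bash
python3 -m inch '[{"dx":-0.0014,"dy":0,"dz":0.02,"ax":0,"ay":0,"az":0,"fingers":1},{"dx":-0.0014,"dy":0,"dz":0.05,"ax":0,"ay":0,"az":0,"fingers":1},{"dx":-0.0014,"dy":0,"dz":0.08,"ax":0,"ay":0,"az":0,"fingers":1},{"dx":-0.0014,"dy":0,"dz":0.105,"ax":0,"ay":0,"az":0,"fingers":1},{"dx":-0.0014,"dy":0,"dz":0.118,"ax":0,"ay":0,"az":0,"fingers":1},{"dx":-0.0014,"dy":0,"dz":0.118,"ax":0,"ay":0,"az":0,"fingers":1},{"dx":-0.0014,"dy":0,"dz":0.118,"ax":0,"ay":0,"az":0,"fingers":-1},{"dx":-0.0014,"dy":0,"dz":0.118,"ax":0,"ay":0,"az":0,"fingers":-1},{"dx":-0.0014,"dy":0,"dz":0.118,"ax":0,"ay":0,"az":0,"fingers":-1},{"dx":-0.0014,"dy":0,"dz":0.118,"ax":0,"ay":0,"az":0,"fingers":-1},{"dx":-0.0014,"dy":0,"dz":0.118,"ax":0,"ay":0,"az":0,"fingers":-1}]' 25
```

```text
time: 11.1
tool_pos: [0.4495, -0.2626, 0.0739]
tcp_rot: [3.14, 0.002, 0.006]
wrist_force: [0.1, -0.3, 5.4]
width: 0.767
```

```bash
python3 -m inch '[{"dx":0,"dy":0,"dz":-0.005,"ax":0,"ay":0,"az":0,"fingers":-1},{"dx":0,"dy":0,"dz":-0.02,"ax":0,"ay":0,"az":0,"fingers":-1},{"dx":0,"dy":0,"dz":-0.05,"ax":0,"ay":0,"az":0,"fingers":-1},{"dx":0,"dy":0,"dz":-0.09,"ax":0,"ay":0,"az":0,"fingers":-1},{"dx":0,"dy":0,"dz":-0.13,"ax":0,"ay":0,"az":0,"fingers":-1},{"dx":-0.005,"dy":-0.01,"dz":-0.165,"ax":0,"ay":0,"az":0,"fingers":-1},{"dx":-0.01,"dy":-0.04,"dz":-0.18,"ax":0,"ay":0,"az":0,"fingers":-1},{"dx":-0.015,"dy":-0.08,"dz":-0.18,"ax":0,"ay":0,"az":0,"fingers":-1},{"dx":-0.02,"dy":-0.13,"dz":-0.18,"ax":0,"ay":0,"az":0,"fingers":-1},{"dx":-0.03,"dy":-0.18,"dz":-0.18,"ax":0,"ay":0,"az":0,"fingers":-1},{"dx":-0.035,"dy":-0.23,"dz":-0.18,"ax":0,"ay":0,"az":0,"fingers":-1},{"dx":-0.04,"dy":-0.28,"dz":-0.18,"ax":0,"ay":0,"az":0,"fingers":-1},{"dx":-0.05,"dy":-0.33,"dz":-0.18,"ax":0,"ay":0,"az":0,"fingers":-1},{"dx":-0.06,"dy":-0.38,"dz":-0.18,"ax":0,"ay":0,"az":0,"fingers":-1},{"dx":-0.07,"dy":-0.43,"dz":-0.18,"ax":0,"ay":0,"az":0,"fingers":-1},{"dx":-0.075,"dy":-0.465,"dz":-0.18,"ax":0,"ay":0,"az":0,"fingers":-1},{"dx":-0.08,"dy":-0.486,"dz":-0.18,"ax":0,"ay":0,"az":0,"fingers":-1},{"dx":-0.08,"dy":-0.486,"dz":-0.18,"ax":0,"ay":0,"az":0,"fingers":-1},{"dx":-0.08,"dy":-0.486,"dz":-0.18,"ax":0,"ay":0,"az":0,"fingers":-1}]'
python3 wl.py .4604 .2242 .087 .049 pics/w4.png; python3 look.py top scene
```

```text
time: 13.48
tool_pos: [0.368, 0.223, 0.2532]
tcp_rot: [3.14, 0.003, 0.006]
wrist_force: [-0.2, -0.7, -0.6]
width: 0.768
tcp [0.368  0.223  0.2532] yaw -89.9 tilt [ 0.0039 -0.0018 -1.    ] q [ 0.49 -0.23  2.07 -0.    1.3   2.06] w 0.768 F [-0.23 -0.75 -0.6 ]
d mm [ 91.7  -1.4 166.5] az 0.1
n 2425 lo [0.4113 0.178  0.081 ] hi [0.5083 0.2749 0.0899] ztop 0.0882102176478611
outer rim centre [0.46   0.2263 0.0485] sectors 48 rms 0.0002725445410617303
top pot (array([460.7, 226. ,  48.2]), 517, array([0.0973, 0.0958]))
top stout None
top tall (array([459.8,   3.4,  26.9]), 124, array([0.0539, 0.0541]))
top tray: >.011: [ 0.6567 -0.0007  0.0161] zmax 0.02154615679807657 ((638.4032592773438, 0.5418319702148438), (46.18010711669922, 169.53050231933594), 85.1838150024414)
scene pot (array([460.4, 222.2,  48.9]), 203, array([0.0975, 0.0981]))
scene stout None
scene tall (array([459.2,  -0.6,  27.5]), 119, array([0.0554, 0.0548]))
scene tray: >.011: [ 0.6632 -0.0026  0.015 ] zmax 0.028883827165118565 ((644.2337646484375, -3.3983306884765625), (46.0115852355957, 153.6119384765625), 85.1609878540039)
```

View pics/w4.png

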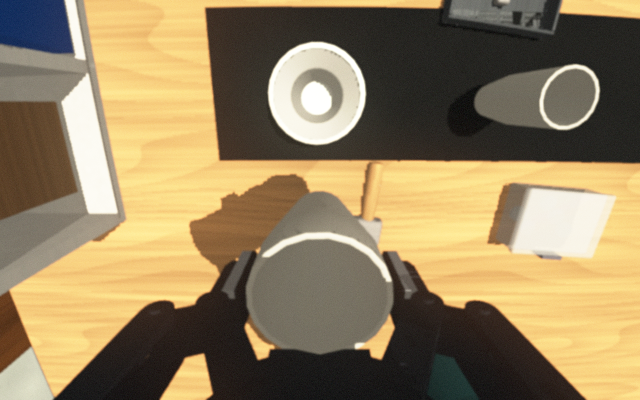

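```bash
cat > held.py <<'E'
import sys
from h import *
np.set_printoptions(precision=4,suppress=True)
zr,r=float(sys.argv[1]),float(sys.argv[2])   # rim above TCP, radius
s=bot.read_state();M=R.from_rotvec(s["tcp_rot"]).as_matrix()
im,d=bot.read_camera("wrist");cal=bot.get_calibration("wrist")
V=np.array(cal["view"]);print("cam in tool",M.T@(-V[:3,:3].T@V[:3,3]-s["tool_pos"]),"tilt",M[:,2],"t",s["time"],"tcp",s["tool_pos"])
P=(cloud("wrist",None,d,cal)-s["tool_pos"])@M
Q=P[(np.hypot(P[:,0],P[:,1])<r+.004)&(P[:,2]<-zr+.02)&(P[:,2]>-zr-.02)]
print("rim z(tool)",np.percentile(Q[:,2],[0,2,10]),len(Q))
Q=Q[Q[:,2]<np.percentile(Q[:,2],2)+.004]
from scipy.optimize import least_squares
a=np.arctan2(Q[:,1],Q[:,0]);b=((a+np.pi)/(2*np.pi)*48).astype(int);rr=np.hypot(Q[:,0],Q[:,1])
E=np.array([Q[b==k][np.argmax(rr[b==k])] for k in range(48) if (b==k).sum()>2]);print(len(E),E[:,:2].min(0),E[:,:2].max(0))
f=least_squares(lambda p:np.hypot(E[:,0]-p[0],E[:,1]-p[1])-r,[0,0],loss="soft_l1",f_scale=.0005)
print("held centre in tool xy",f.x,"world",M@[*f.x,-zr]+s["tool_pos"],"rms",np.sqrt(np.mean(f.fun**2)))
E
python3 held.py .035 .033;python3 wl.py .4604 .2242 .087 .049 pics/w5.png
```

```text
cam in tool [ 0.0801 -0.0007 -0.1432] tilt [ 0.0039 -0.0015 -1.    ] t 13.625 tcp [0.3683 0.2227 0.2531]
rim z(tool) [-0.0548 -0.0451 -0.0374] 10241
10 [-0.0082 -0.0361] [0.0118 0.0359]
held centre in tool xy [ 0.0025 -0.0007] world [0.3706 0.2234 0.2881] rms 0.0026576247620276453
tcp [0.3684 0.2227 0.2531] yaw -90.0 tilt [ 0.0039 -0.0014 -1.    ] q [ 0.49 -0.23  2.07 -0.    1.3   2.06] w 0.769 F [ 0.27 -0.33 -1.26]
d mm [ 91.4  -1.7 166.4] az 0.0
n 2458 lo [0.4115 0.1782 0.081 ] hi [0.5084 0.2752 0.09  ] ztop 0.08821042586568692
outer rim centre [0.4599 0.2267 0.0485] sectors 48 rms 0.0002716177978227126
```

```bash
python3 -m inch '[{"dx":0,"dy":0,"dz":0.01,"ax":0,"ay":0,"az":0,"fingers":-1},{"dx":0,"dy":-0.001,"dz":0.04,"ax":0,"ay":0,"az":0,"fingers":-1},{"dx":0.005,"dy":-0.001,"dz":0.07,"ax":0,"ay":0,"az":0,"fingers":-1},{"dx":0.007,"dy":-0.002,"dz":0.083,"ax":0,"ay":0,"az":0,"fingers":-1},{"dx":0.007,"dy":-0.002,"dz":0.083,"ax":0,"ay":0,"az":0,"fingers":-1},{"dx":0.007,"dy":-0.002,"dz":0.083,"ax":0,"ay":0,"az":0,"fingers":-1}]'
python3 wl.py .4604 .2242 .087 .049 pics/w6.png;python3 wl.py .4604 .2242 .087 .049 pics/w6.png
```

```text
time: 14.48
tool_pos: [0.3763, 0.225, 0.1711]
tcp_rot: [3.141, 0.0, 0.008]
wrist_force: [0.2, 0.7, 0.8]
width: 0.765
tcp [0.3763 0.225  0.1711] yaw -90.0 tilt [ 0.0053 -0.0006 -1.    ] q [ 0.48 -0.15  2.16 -0.    1.13  2.06] w 0.765 F [0.24 0.68 0.8 ]
d mm [83.6  0.8 84.5] az 0.0
n 4806 lo [0.4113 0.1781 0.081 ] hi [0.5088 0.2753 0.0902] ztop 0.08851908294453326
outer rim centre [0.4602 0.2267 0.0487] sectors 48 rms 0.0002588672269818702
tcp [0.3765 0.2251 0.1713] yaw -89.99 tilt [ 0.0058 -0.0003 -1.    ] q [ 0.48 -0.15  2.15 -0.    1.13  2.06] w 0.77 F [ 0.04 -0.16 -1.42]
d mm [83.4  0.9 84.8] az 0.01
n 4635 lo [0.411 0.178 0.081] hi [0.5086 0.2755 0.0901] ztop 0.08825545448770013
outer rim centre [0.46   0.2267 0.0487] sectors 48 rms 0.00023299599032167617
```

```bash
python3 -m inch '[{"dx":0.015,"dy":0,"dz":-0.005,"ax":0,"ay":0,"az":0,"fingers":-1},{"dx":0.045,"dy":-0.0008,"dz":-0.005,"ax":0,"ay":0,"az":0,"fingers":-1},{"dx":0.07,"dy":-0.0008,"dz":-0.005,"ax":0,"ay":0,"az":0,"fingers":-1},{"dx":0.0846,"dy":-0.0008,"dz":0,"ax":0,"ay":0,"az":0,"fingers":-1},{"dx":0.0846,"dy":-0.0008,"dz":0.01,"ax":0,"ay":0,"az":0,"fingers":-1},{"dx":0.0846,"dy":-0.0008,"dz":0.025,"ax":0,"ay":0,"az":0,"fingers":-1},{"dx":0.0846,"dy":-0.0008,"dz":0.04,"ax":0,"ay":0,"az":0,"fingers":-1},{"dx":0.0846,"dy":-0.0008,"dz":0.05,"ax":0,"ay":0,"az":0,"fingers":-1},{"dx":0.0846,"dy":-0.0008,"dz":0.05,"ax":0,"ay":0,"az":0,"fingers":-1},{"dx":0.0846,"dy":-0.0008,"dz":0.05,"ax":0,"ay":0,"az":0,"fingers":-1}]'
python3 - <<'E'
from h import *
to(.461,.2255,.089,-90)
for c in("wrist","scene"):
    im,d=bot.read_camera(c);cv2.imwrite(f"pics/in_{c}.png",im);np.savez(f"in_{c}.npz",d=d,V=bot.get_calibration(c)["view"])
a=cv2.imread("pics/in_wrist.png")[80:380,170:470];b=cv2.imread("pics/in_scene.png")[110:190,270:350]
cv2.imwrite("pics/v7.png",np.hstack([cv2.resize(a,(400,400)),cv2.resize(b,(400,400),interpolation=2)]))
E
```

```text
time: 15.82
tool_pos: [0.4616, 0.2262, 0.1223]
tcp_rot: [-3.141, -0.0, -0.01]
wrist_force: [0.3, -0.1, -0.3]
width: 0.771
tcp [0.4616 0.2262 0.1223] yaw -89.98 tilt [ 6.6e-03  1.0e-04 -1.0e+00] q [ 0.41  0.05  2.06 -0.    1.02  1.98] w 0.771 F [ 0.3  -0.07 -0.3 ]
d mm [-0.8  0.7 33.3] az 0.02
```

View pics/v7.png

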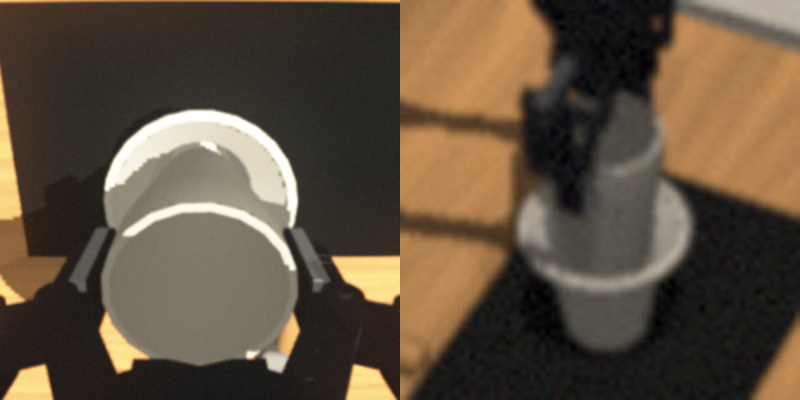

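Run:
```python
from h import *
from scipy.optimize import least_squares
np.set_printoptions(precision=4,suppress=True)
def fit(Q,c,r,rf=None,inner=False):
    c=np.array(c)
    for i in range(3):
        a=np.arctan2(Q[:,1]-c[1],Q[:,0]-c[0]);b=((a+np.pi)/(2*np.pi)*60).astype(int);rr=np.hypot(*(Q[:,:2]-c).T)
        E=np.array([Q[b==k][np.argmax(rr[b==k])] for k in range(60) if (b==k).sum()>1])
        f=least_squares(lambda p:np.hypot(E[:,0]-p[0],E[:,1]-p[1])-r,c,loss="soft_l1",f_scale=.0005);c=f.x
    return c,len(E),np.sqrt(np.mean(f.fun**2))
for cam in("wrist","scene"):
    z=np.load(f"in_{cam}.npz");cal=dict(bot.get_calibration(cam));cal["view"]=z["V"]
    P=cloud(cam,None,z["d"],cal)
    r=np.hypot(P[:,0]-.4605,P[:,1]-.2255)
    print(cam,"pot rim",fit(P[(abs(P[:,2]-.0865)<.004)&(r<.055)&(r>.041)],(.4605,.2255),.0487))
    # stout outer surface, straight+cone, height s above foot: radius min(33,21+.15s)/1000
    zf=.1223-.0699
    S=P[(P[:,2]>.096)&(P[:,2]<.150)&(r<.04)]
    rad=lambda z:np.minimum(.033,.021+.15*(z-zf))
    ok=np.abs(np.hypot(S[:,0]-.4605,S[:,1]-.2255)-rad(S[:,2]))<.005;S=S[ok]
    if cam=="wrist": S=S[(S[:,0]>.465)]
    f=least_squares(lambda p:np.hypot(S[:,0]-p[0],S[:,1]-p[1])-rad(S[:,2]),[.4605,.2255],loss="soft_l1",f_scale=.001)
    a=np.degrees(np.arctan2(S[:,1]-f.x[1],S[:,0]-f.x[0]))
    print(cam,"stout",f.x,len(S),"ang",np.percentile(a,[2,98]),"rms",np.sqrt(np.mean(f.fun**2)))
```

```text
wrist pot rim (array([0.4604, 0.2265]), 37, np.float64(0.0007397869952897899))
wrist stout [0.4603 0.2266] 2555 ang [-75.1789  74.0707] rms 0.0012496684601873782
scene pot rim (array([0.4599, 0.2227]), 41, np.float64(0.0014325310479557517))
scene stout [0.4597 0.223 ] 273 ang [-120.3652  122.758 ] rms 0.0014779233586454208
```

```bash
python3 -m inch '[{"dx":0,"dy":0,"dz":0.006,"ax":0,"ay":0,"az":0,"fingers":-1},{"dx":0,"dy":0,"dz":0.014,"ax":0,"ay":0,"az":0,"fingers":-1},{"dx":0,"dy":0,"dz":0.021,"ax":0,"ay":0,"az":0,"fingers":-1},{"dx":0,"dy":0,"dz":0.025,"ax":0,"ay":0,"az":0,"fingers":-1},{"dx":0,"dy":0,"dz":0.027,"ax":0,"ay":0,"az":0,"fingers":-1},{"dx":0,"dy":0,"dz":0.027,"ax":0,"ay":0,"az":0,"fingers":-1}]'
```

```text
time: 16.68
tool_pos: [0.4621, 0.2262, 0.0955]
tcp_rot: [-3.141, -0.0, -0.011]
wrist_force: [-0.1, 0.4, -1.1]
width: 0.764
```

```bash
python3 -c "
from h import *
to(.461,.2262,.0889,-90)"
```

```text
tcp [0.4621 0.2262 0.0955] yaw -89.98 tilt [ 7.e-03  2.e-04 -1.e+00] q [ 0.41  0.09  2.08 -0.    0.97  1.98] w 0.764 F [-0.15  0.4  -1.09]
d mm [-1.1  0.   6.6] az 0.02
```

```bash
python3 -m inch '[{"dx":-0.0005,"dy":0,"dz":0.002,"ax":0,"ay":0,"az":0,"fingers":-1},{"dx":-0.0005,"dy":0,"dz":0.003,"ax":0,"ay":0,"az":0,"fingers":-1},{"dx":-0.0005,"dy":0,"dz":0.004,"ax":0,"ay":0,"az":0,"fingers":-1},{"dx":-0.0005,"dy":0,"dz":0.004,"ax":0,"ay":0,"az":0,"fingers":-1}]'
python3 -m inch '[{"dx":0,"dy":0,"dz":0.0007,"ax":0,"ay":0,"az":0,"fingers":-1},{"dx":0,"dy":0,"dz":0.001,"ax":0,"ay":0,"az":0,"fingers":-1},{"dx":0,"dy":0,"dz":0.001,"ax":0,"ay":0,"az":0,"fingers":-1}]'
```

```text
time: 17.18
tool_pos: [0.4615, 0.2262, 0.0914]
tcp_rot: [-3.141, -0.0, -0.011]
wrist_force: [-0.1, -0.7, -1.2]
width: 0.771
time: 17.55
tool_pos: [0.4615, 0.2261, 0.0904]
tcp_rot: [-3.142, -0.0, -0.011]
wrist_force: [-1.7, -0.2, -1.4]
width: 0.766
```

```bash
python3 -m inch '[{"dx":0,"dy":0,"dz":0.0005,"ax":0,"ay":0,"az":0,"fingers":-1},{"dx":0,"dy":0,"dz":0.001,"ax":0,"ay":0,"az":0,"fingers":-1},{"dx":0,"dy":0,"dz":0.001,"ax":0,"ay":0,"az":0,"fingers":-1}]'
python3 -c "
from h import *
to(.461,.2262,.0889,-90)
im,d=bot.read_camera('wrist');to(.461,.2262,.0889,-90)
im,d=bot.read_camera('wrist');to(.461,.2262,.0889,-90)"
```

```text
time: 17.92
tool_pos: [0.4614, 0.226, 0.0893]
tcp_rot: [3.141, 0.0, 0.01]
wrist_force: [-1.2, -0.4, -0.3]
width: 0.773
tcp [0.4614 0.226  0.0893] yaw -89.99 tilt [ 6.5e-03 -1.0e-04 -1.0e+00] q [ 0.41  0.09  2.09 -0.    0.96  1.98] w 0.773 F [-1.18 -0.38 -0.32]
d mm [-0.4 -0.2  0.4] az 0.01
tcp [0.4614 0.226  0.0893] yaw -89.99 tilt [ 6.5e-03 -1.0e-04 -1.0e+00] q [ 0.41  0.09  2.09 -0.    0.96  1.98] w 0.767 F [-1.15 -0.11  0.01]
d mm [-0.4 -0.2  0.4] az 0.01
tcp [0.4614 0.226  0.0893] yaw -89.98 tilt [ 6.5e-03 -1.0e-04 -1.0e+00] q [ 0.41  0.09  2.09 -0.    0.96  1.98] w 0.769 F [-1.3  -0.53 -0.85]
d mm [-0.4 -0.2  0.4] az 0.02
```

```bash
python3 -m inch '[{"dx":0,"dy":0,"dz":0,"ax":0,"ay":0,"az":0,"fingers":0.65},{"dx":0,"dy":0,"dz":0,"ax":0,"ay":0,"az":0,"fingers":0.8},{"dx":0,"dy":0,"dz":0,"ax":0,"ay":0,"az":0,"fingers":1},{"dx":0,"dy":0,"dz":0,"ax":0,"ay":0,"az":0,"fingers":1},{"dx":0,"dy":0,"dz":0,"ax":0,"ay":0,"az":0,"fingers":1},{"dx":0,"dy":0,"dz":-0.02,"ax":0,"ay":0,"az":0,"fingers":1},{"dx":0,"dy":0,"dz":-0.06,"ax":0,"ay":0,"az":0,"fingers":1},{"dx":0,"dy":0,"dz":-0.115,"ax":0,"ay":-0.3,"az":0,"fingers":1},{"dx":0,"dy":0,"dz":-0.115,"ax":0,"ay":-0.3,"az":0,"fingers":1},{"dx":0,"dy":0,"dz":-0.115,"ax":0,"ay":-0.3,"az":0,"fingers":1}]'
python3 wl.py .4605 .2262 .123 .033 pics/w8.png
python3 - <<'E'
from h import *
import sys
np.set_printoptions(precision=4,suppress=True)
for cam in("top","scene"):
    im,d=bot.read_camera(cam);P=cloud(cam,None,d,bot.get_calibration(cam))
    for c,r in(((.4605,.2242),.06),((.459,.0014),.04)):
        Q=P[(np.hypot(P[:,0]-c[0],P[:,1]-c[1])<r)&(P[:,2]<.14)];zt=np.percentile(Q[:,2],99.5)
        T=Q[Q[:,2]>zt-.004];print(cam,"top z",Q[:,2].max(),zt,"rim lo/hi",T.min(0),T.max(0))
E
```

```text
time: 19.27
tool_pos: [0.4605, 0.226, 0.2041]
tcp_rot: [3.142, 0.0, 0.002]
wrist_force: [-0.6, -0.2, 0.5]
width: 1.003
tcp [0.4605 0.226  0.2041] yaw -89.99 tilt [ 0.0013 -0.0001 -1.    ] q [ 0.41 -0.03  1.98 -0.    1.19  1.98] w 1.003 F [-0.61 -0.22  0.5 ]
d mm [-0.1 -0.2 81.1] az 0.01
n 1031 lo [0.4263 0.1933 0.117 ] hi [0.4919 0.2581 0.1232] ztop 0.12219802549266068
outer rim centre [0.4591 0.2258 0.0327] sectors 48 rms 0.00020711885639738343
top top z 0.12626248504054285 0.12481669975451208 rim lo/hi [0.4285 0.1974 0.1209] [0.4912 0.2484 0.1263]
top top z 0.13743411420927387 0.1365649603175281 rim lo/hi [ 0.433  -0.024   0.1327] [0.4869 0.0301 0.1374]
scene top z 0.1239876902069472 0.12241376652439928 rim lo/hi [0.4266 0.1896 0.1185] [0.493  0.2569 0.124 ]
scene top z 0.1363987409205758 0.13494759115523464 rim lo/hi [ 0.4324 -0.0277  0.131 ] [0.4856 0.0257 0.1364]
```

```bash
python3 -m inch '[{"dx":0,"dy":0.02,"dz":-0.005,"ax":0,"ay":0,"az":0,"fingers":1},{"dx":0,"dy":0.06,"dz":-0.01,"ax":0,"ay":0,"az":0,"fingers":1},{"dx":0,"dy":0.12,"dz":-0.01,"ax":0,"ay":0,"az":0,"fingers":1},{"dx":-0.001,"dy":0.17,"dz":-0.01,"ax":0,"ay":0,"az":0,"fingers":1},{"dx":-0.001,"dy":0.21,"dz":-0.01,"ax":0,"ay":0,"az":0,"fingers":1},{"dx":-0.001,"dy":0.225,"dz":-0.01,"ax":0,"ay":0,"az":0,"fingers":1},{"dx":-0.001,"dy":0.225,"dz":-0.01,"ax":0,"ay":0,"az":0,"fingers":1},{"dx":-0.001,"dy":0.225,"dz":-0.01,"ax":0,"ay":0,"az":0,"fingers":1}]'
python3 wl.py .459 .0015 .134 .0275 pics/w9.png;python3 wl.py .459 .0015 .134 .0275 pics/w9.png
```

```text
time: 20.42
tool_pos: [0.4583, 0.0013, 0.2124]
tcp_rot: [3.141, 0.001, -0.004]
wrist_force: [0.7, 0.6, -0.6]
width: 0.999
tcp [0.4583 0.0013 0.2124] yaw -89.96 tilt [-0.0026 -0.0009 -1.    ] q [-0.05 -0.14  2.07 -0.    1.22  1.52] w 0.999 F [ 0.7   0.56 -0.59]
d mm [ 0.9 -0.3 78.4] az 0.04
n 990 lo [ 0.4322 -0.0237  0.128 ] hi [0.487  0.03   0.1368] ztop 0.13520668558710786
outer rim centre [0.4595 0.0031 0.0271] sectors 48 rms 0.0002092870986978913
tcp [0.4584 0.0015 0.2124] yaw -89.92 tilt [-0.0025 -0.001  -1.    ] q [-0.05 -0.14  2.07 -0.    1.22  1.52] w 1.001 F [ 0.25 -0.05  0.1 ]
d mm [ 0.8 -0.1 78.4] az 0.08
n 983 lo [ 0.4321 -0.0238  0.1281] hi [0.4868 0.0301 0.1368] ztop 0.13525581068989923
outer rim centre [0.4595 0.003  0.0271] sectors 48 rms 0.00023640017059647962
```

```bash
python3 -m inch '[{"dx":0.0011,"dy":-0.0015,"dz":0.02,"ax":0,"ay":0.14,"az":0,"fingers":1},{"dx":0.0011,"dy":-0.0015,"dz":0.05,"ax":0,"ay":0.14,"az":0,"fingers":1},{"dx":0.0011,"dy":-0.0015,"dz":0.08,"ax":0,"ay":0.14,"az":0,"fingers":1},{"dx":0.0011,"dy":-0.0015,"dz":0.105,"ax":0,"ay":0.14,"az":0,"fingers":1},{"dx":0.0011,"dy":-0.0015,"dz":0.1134,"ax":0,"ay":0.14,"az":0,"fingers":1},{"dx":0.0011,"dy":-0.0015,"dz":0.1134,"ax":0,"ay":0.14,"az":0,"fingers":1},{"dx":0.0011,"dy":-0.0015,"dz":0.1134,"ax":0,"ay":0.14,"az":0,"fingers":-1},{"dx":0.0011,"dy":-0.0015,"dz":0.1134,"ax":0,"ay":0.14,"az":0,"fingers":-1},{"dx":0.0011,"dy":-0.0015,"dz":0.1134,"ax":0,"ay":0.14,"az":0,"fingers":-1},{"dx":0.0011,"dy":-0.0015,"dz":0.1134,"ax":0,"ay":0.14,"az":0,"fingers":-1},{"dx":0.0011,"dy":-0.0015,"dz":0.1134,"ax":0,"ay":0.14,"az":0,"fingers":-1},{"dx":0.0011,"dy":-0.0015,"dz":0.1134,"ax":0,"ay":0.14,"az":0,"fingers":-1}]' 25
python3 -c "
from h import *
to(.46,.226,.099,-90)"
```

```text
time: 22.02
tool_pos: [0.4605, 0.0028, 0.1004]
tcp_rot: [3.14, 0.003, 0.004]
wrist_force: [-0.7, 0.4, 6.3]
width: 0.637
tcp [0.4605 0.0028 0.1004] yaw -89.91 tilt [ 0.0028 -0.0012 -1.    ] q [-0.05 -0.02  2.18 -0.    0.98  1.52] w 0.637 F [-0.67  0.4   6.27]
d mm [-2.000e-01 -2.232e+02  1.200e+00] az 0.09
```

```bash
python3 -m inch '[{"dx":0,"dy":0,"dz":-0.005,"ax":0,"ay":0,"az":0,"fingers":-1},{"dx":0,"dy":0,"dz":-0.02,"ax":0,"ay":0,"az":0,"fingers":-1},{"dx":0,"dy":0,"dz":-0.05,"ax":0,"ay":0,"az":0,"fingers":-1},{"dx":0,"dy":0,"dz":-0.09,"ax":0,"ay":0,"az":0,"fingers":-1},{"dx":0,"dy":-0.01,"dz":-0.125,"ax":0,"ay":0,"az":0,"fingers":-1},{"dx":0,"dy":-0.03,"dz":-0.14,"ax":0,"ay":0,"az":0,"fingers":-1},{"dx":0,"dy":-0.07,"dz":-0.14,"ax":0,"ay":0,"az":0,"fingers":-1},{"dx":0,"dy":-0.12,"dz":-0.14,"ax":0,"ay":0,"az":0,"fingers":-1},{"dx":0,"dy":-0.165,"dz":-0.14,"ax":0,"ay":0,"az":0,"fingers":-1},{"dx":0,"dy":-0.2,"dz":-0.14,"ax":0,"ay":0,"az":0,"fingers":-1},{"dx":-0.0004,"dy":-0.218,"dz":-0.14,"ax":0,"ay":0,"az":0,"fingers":-1},{"dx":-0.0004,"dy":-0.2228,"dz":-0.14,"ax":0,"ay":0,"az":0,"fingers":-1},{"dx":-0.0004,"dy":-0.2228,"dz":-0.14,"ax":0,"ay":0,"az":0,"fingers":-1},{"dx":-0.0004,"dy":-0.2228,"dz":-0.14,"ax":0,"ay":0,"az":0,"fingers":-1}]'
python3 -c "
from h import *
to(.4601,.2256,.155,-90)"
```

```text
time: 23.78
tool_pos: [0.4595, 0.2247, 0.2402]
tcp_rot: [3.14, 0.001, 0.004]
wrist_force: [1.3, -0.2, -1.3]
width: 0.639
tcp [0.4595 0.2247 0.2402] yaw -89.98 tilt [ 0.0027 -0.0017 -1.    ] q [ 0.41 -0.06  1.94 -0.    1.26  1.98] w 0.639 F [ 1.32 -0.15 -1.31]
d mm [ 0.4 -1.  85.2] az 0.02
```

```bash
python3 -m inch '[{"dx":0.0004,"dy":-0.001,"dz":0.008,"ax":0,"ay":0,"az":0,"fingers":-1},{"dx":0.0004,"dy":-0.001,"dz":0.022,"ax":0,"ay":0,"az":0,"fingers":-1},{"dx":0.0004,"dy":-0.001,"dz":0.038,"ax":0,"ay":0,"az":0,"fingers":-1},{"dx":0.0004,"dy":-0.001,"dz":0.054,"ax":0,"ay":0,"az":0,"fingers":-1},{"dx":0.0004,"dy":-0.001,"dz":0.068,"ax":0,"ay":0,"az":0,"fingers":-1},{"dx":0.0004,"dy":-0.001,"dz":0.08,"ax":0,"ay":0,"az":0,"fingers":-1},{"dx":0.0004,"dy":-0.001,"dz":0.085,"ax":0,"ay":0,"az":0,"fingers":-1},{"dx":0.0004,"dy":-0.001,"dz":0.085,"ax":0,"ay":0,"az":0,"fingers":-1}]'
cat > al.py <<'E'
from h import *
from scipy.optimize import least_squares
np.set_printoptions(precision=4,suppress=True)
to(.4601,.2256,.129,-90)
zt=bot.read_state()["tool_pos"][2]
def fit(Q,c,r):
    c=np.array(c)
    for i in range(3):
        a=np.arctan2(Q[:,1]-c[1],Q[:,0]-c[0]);b=((a+np.pi)/(2*np.pi)*60).astype(int);rr=np.hypot(*(Q[:,:2]-c).T)
        E=np.array([Q[b==k][np.argmax(rr[b==k])] for k in range(60) if (b==k).sum()>1])
        f=least_squares(lambda p:np.hypot(E[:,0]-p[0],E[:,1]-p[1])-r,c,loss="soft_l1",f_scale=.0005);c=f.x
    return c,len(E),np.sqrt(np.mean(f.fun**2))
for cam,y0 in(("wrist",.2258),("scene",.2225)):
    im,d=bot.read_camera(cam);cv2.imwrite(f"pics/al_{cam}.png",im);P=cloud(cam,None,d,bot.get_calibration(cam))
    r=np.hypot(P[:,0]-.4595,P[:,1]-y0)
    print(cam,"pot rim",fit(P[(abs(P[:,2]-.0875)<.003)&(r<.055)&(r>.042)],(.4595,y0),.0487))
    Q=P[(P[:,2]>.1195)&(P[:,2]<.126)&(r<.036)&(r>.0295)];print(cam,"stout rim",fit(Q,(.4595,y0),.0327),"z",Q[:,2].max())
    S=P[(P[:,2]>.127)&(P[:,2]<zt+.02)]
    S=S[abs(np.hypot(S[:,0]-.4595,S[:,1]-y0)-.0275)<.005]
    if cam=="wrist": S=S[S[:,0]>.463]
    f=least_squares(lambda p:np.hypot(S[:,0]-p[0],S[:,1]-p[1])-.0275,[.4595,y0],loss="soft_l1",f_scale=.001)
    print(cam,"tall",f.x,len(S),"rms",np.sqrt(np.mean(f.fun**2)))
a=cv2.imread("pics/al_wrist.png")[80:380,170:470];b=cv2.imread("pics/al_scene.png")[100:190,270:360]
cv2.imwrite("pics/v8.png",np.hstack([cv2.resize(a,(400,400)),cv2.resize(b,(400,400),interpolation=2)]))
E
python3 al.py
```

```text
time: 24.78
tool_pos: [0.46, 0.2256, 0.1549]
tcp_rot: [3.14, 0.001, 0.004]
wrist_force: [-0.5, 0.0, -0.4]
width: 0.638
tcp [0.46   0.2256 0.1549] yaw -89.97 tilt [ 0.0023 -0.0019 -1.    ] q [ 0.41  0.02  2.03 -0.    1.09  1.98] w 0.638 F [-0.53  0.05 -0.35]
d mm [ 0.1 -0.1 25.9] az 0.03
wrist pot rim (array([0.4605, 0.2264]), 42, np.float64(0.00018982515994971715))
wrist stout rim (array([0.4605, 0.2264]), 35, np.float64(0.00021096616818320663)) z 0.1254009224413458
wrist tall [0.4589 0.2261] 2731 rms 0.0009277090037102196
scene pot rim (array([0.4596, 0.2228]), 27, np.float64(0.0011900540681673603))
scene stout rim (array([0.4588, 0.2227]), 6, np.float64(0.0006642463118612)) z 0.1242479680364732
scene tall [0.4585 0.2226] 270 rms 0.0017139139781404754
```

View pics/v8.png

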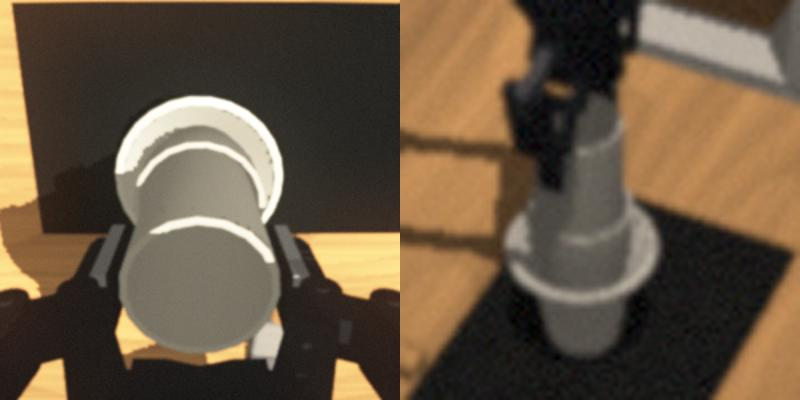

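```bash
python3 -m inch '[{"dx":0.0011,"dy":-0.0002,"dz":0.006,"ax":0,"ay":0,"az":0,"fingers":-1},{"dx":0.0011,"dy":-0.0002,"dz":0.012,"ax":0,"ay":0,"az":0,"fingers":-1},{"dx":0.0011,"dy":-0.0002,"dz":0.016,"ax":0,"ay":0,"az":0,"fingers":-1},{"dx":0.0011,"dy":-0.0002,"dz":0.019,"ax":0,"ay":0,"az":0,"fingers":-1},{"dx":0.0011,"dy":-0.0002,"dz":0.02,"ax":0,"ay":0,"az":0,"fingers":-1},{"dx":0.0011,"dy":-0.0002,"dz":0.02,"ax":0,"ay":0,"az":0,"fingers":-1}]'
python3 al.py
```

```text
time: 25.62
tool_pos: [0.4617, 0.226, 0.1357]
tcp_rot: [3.14, 0.001, 0.006]
wrist_force: [0.1, 0.1, -1.3]
width: 0.64
tcp [0.4617 0.226  0.1357] yaw -89.98 tilt [ 0.0037 -0.0013 -1.    ] q [ 0.41  0.04  2.05 -0.    1.05  1.98] w 0.64 F [ 0.12  0.09 -1.26]
d mm [-1.6  0.4  6.7] az 0.02
wrist pot rim (array([0.4602, 0.2263]), 38, np.float64(0.0001693777771788884))
wrist stout rim (array([0.4602, 0.2263]), 32, np.float64(0.0005179450109658732)) z 0.12462108502625767
wrist tall [0.4604 0.2265] 1990 rms 0.0009564147041411548
scene pot rim (array([0.4596, 0.2232]), 30, np.float64(0.001059166435229041))
scene stout rim (array([0.4585, 0.2231]), 7, np.float64(0.0011188335196770298)) z 0.12567583082854558
scene tall [0.4594 0.2214] 164 rms 0.001664644521897475
```

```bash
python3 -m inch '[{"dx":-0.0002,"dy":0,"dz":0.002,"ax":0,"ay":0,"az":0,"fingers":-1},{"dx":-0.0003,"dy":0,"dz":0.003,"ax":0,"ay":0,"az":0,"fingers":-1},{"dx":-0.0003,"dy":0,"dz":0.004,"ax":0,"ay":0,"az":0,"fingers":-1},{"dx":-0.0003,"dy":0,"dz":0.004,"ax":0,"ay":0,"az":0,"fingers":-1}]'
python3 -m inch '[{"dx":0,"dy":0,"dz":0.0005,"ax":0,"ay":0,"az":0,"fingers":-1},{"dx":0,"dy":0,"dz":0.001,"ax":0,"ay":0,"az":0,"fingers":-1},{"dx":0,"dy":0,"dz":0.001,"ax":0,"ay":0,"az":0,"fingers":-1}]'
```

```text
time: 26.22
tool_pos: [0.4615, 0.226, 0.1318]
tcp_rot: [3.14, 0.001, 0.006]
wrist_force: [-0.7, -0.1, -1.2]
width: 0.639
time: 26.6
tool_pos: [0.4615, 0.226, 0.1307]
tcp_rot: [3.14, 0.001, 0.006]
wrist_force: [1.1, -0.3, -0.8]
width: 0.633
```

```bash
python3 -m inch '[{"dx":0,"dy":0,"dz":0.0005,"ax":0,"ay":0,"az":0,"fingers":-1},{"dx":0,"dy":0,"dz":0.001,"ax":0,"ay":0,"az":0,"fingers":-1},{"dx":0,"dy":0,"dz":0.001,"ax":0,"ay":0,"az":0,"fingers":-1}]'
python3 -c "
from h import *
for i in range(4):
    bot.read_camera('wrist');print(bot.read_state()['wrist_force'].round(2))"
python3 -m inch '[{"dx":0,"dy":0,"dz":0.0005,"ax":0,"ay":0,"az":0,"fingers":-1},{"dx":0,"dy":0,"dz":0.0007,"ax":0,"ay":0,"az":0,"fingers":-1},{"dx":0,"dy":0,"dz":0.0007,"ax":0,"ay":0,"az":0,"fingers":-1}]'
python3 -c "
from h import *
for i in range(4):
    bot.read_camera('wrist');print(bot.read_state()['wrist_force'].round(2))"
```

```text
time: 26.98
tool_pos: [0.4614, 0.226, 0.1296]
tcp_rot: [3.14, 0.001, 0.006]
wrist_force: [-0.5, 0.3, -0.9]
width: 0.633
[-0.69 -0.35 -0.93]
[-0.03  0.6  -0.97]
[-0.44  0.05 -0.95]
[ 0.16 -0.47 -2.39]
time: 27.55
tool_pos: [0.4613, 0.226, 0.1289]
tcp_rot: [3.14, 0.001, 0.005]
wrist_force: [-1.2, -0.4, -0.4]
width: 0.641
[-0.15 -0.12 -1.23]
[-0.57  0.56 -1.13]
[-1.43 -0.04 -0.42]
[-0.86 -0.88 -1.32]
```

```bash
python3 -m inch '[{"dx":0,"dy":0,"dz":0.0005,"ax":0,"ay":0,"az":0,"fingers":-1},{"dx":0,"dy":0,"dz":0.0008,"ax":0,"ay":0,"az":0,"fingers":-1},{"dx":0,"dy":0,"dz":0.0008,"ax":0,"ay":0,"az":0,"fingers":-1}]'
python3 -c "
from h import *
for i in range(4):
    bot.read_camera('wrist');print(bot.read_state()['wrist_force'].round(2))"
```

```text
time: 28.12
tool_pos: [0.4613, 0.226, 0.1281]
tcp_rot: [3.14, 0.001, 0.005]
wrist_force: [-1.3, -0.9, -0.9]
width: 0.641
[-1.52  0.02 -0.37]
[ 0.11  0.1  -1.21]
[-0.68  0.89 -0.41]
[-0.34  0.85 -0.65]
```

```bash
python3 -m inch '[{"dx":0,"dy":0,"dz":0,"ax":0,"ay":0,"az":0,"fingers":0.4},{"dx":0,"dy":0,"dz":0,"ax":0,"ay":0,"az":0,"fingers":0.55},{"dx":0,"dy":0,"dz":0,"ax":0,"ay":0,"az":0,"fingers":0.8},{"dx":0,"dy":0,"dz":0,"ax":0,"ay":0,"az":0,"fingers":1},{"dx":0,"dy":0,"dz":0,"ax":0,"ay":0,"az":0,"fingers":1},{"dx":0,"dy":0,"dz":-0.02,"ax":0,"ay":0,"az":0,"fingers":1},{"dx":0,"dy":0,"dz":-0.06,"ax":0,"ay":0,"az":0,"fingers":1},{"dx":0,"dy":0,"dz":-0.115,"ax":0,"ay":0,"az":0,"fingers":1},{"dx":0,"dy":0,"dz":-0.115,"ax":0,"ay":0,"az":0,"fingers":1},{"dx":0,"dy":0,"dz":-0.115,"ax":0,"ay":0,"az":0,"fingers":1}]'
cat > chk.py <<'E'
from h import *
np.set_printoptions(precision=4,suppress=True)
for cam,y0 in(("wrist",.2263),("top",.2262),("scene",.2225)):
    im,d=bot.read_camera(cam);cv2.imwrite(f"pics/chk_{cam}.png",im);P=cloud(cam,None,d,bot.get_calibration(cam))
    r=np.hypot(P[:,0]-.4602,P[:,1]-y0)
    Q=P[(r<.05)&(P[:,2]<.2)];z=np.percentile(Q[Q[:,2]>.15][:,2],90) if (Q[:,2]>.15).sum()>20 else 0
    T=Q[Q[:,2]>z-.004];print(cam,"tall rim z",z,Q[:,2].max(),"centre",(T.min(0)+T.max(0))/2,np.ptp(T,0))
    S=Q[(Q[:,2]<.128)&(Q[:,2]>.11)&(r[(r<.05)&(P[:,2]<.2)]>.0305)];
    if len(S): print("   stout rim z",np.percentile(S[:,2],95),"centre",(S.min(0)+S.max(0))/2,len(S))
    R_=P[(r<.056)&(r>.042)&(P[:,2]>.08)&(P[:,2]<.095)];print("   pot rim z",np.percentile(R_[:,2],90),"centre",(R_.min(0)+R_.max(0))/2,np.ptp(R_,0))
a=cv2.imread("pics/chk_top.png")[90:300,100:500];b=cv2.imread("pics/chk_scene.png")[90:290,250:450]
cv2.imwrite("pics/v9.png",np.hstack([cv2.resize(b,(400,400),interpolation=2),np.vstack([cv2.resize(a,(400,210)),np.zeros((190,400,3),np.uint8)])]))
E
python3 chk.py
```

```text
time: 29.58
tool_pos: [0.4609, 0.2261, 0.2432]
tcp_rot: [3.14, 0.001, 0.006]
wrist_force: [-0.2, -0.6, -0.7]
width: 1.003
wrist tall rim z 0.16023169055343792 0.1613907415880138 centre [0.4596 0.2257 0.1588] [0.0542 0.0532 0.0051]
   stout rim z 0.12248281650770247 centre [0.4718 0.2256 0.1169] 303
   pot rim z 0.08713648005449827 centre [0.4668 0.2259 0.0844] [0.0812 0.0974 0.0087]
top tall rim z 0.16260787535740398 0.16380691367134192 centre [0.4604 0.2221 0.1613] [0.0522 0.0406 0.005 ]
   stout rim z 0.12484747488239978 centre [0.4608 0.2209 0.1187] 63
   pot rim z 0.08942738440558817 centre [0.4605 0.2235 0.0863] [0.0973 0.0905 0.0116]
scene tall rim z 0.16016850458386245 0.16188398745911073 centre [0.4602 0.2224 0.1591] [0.0531 0.0548 0.0055]
   stout rim z 0.1227175307731108 centre [0.4605 0.2193 0.1167] 78
   pot rim z 0.0877547354039857 centre [0.4602 0.2203 0.0846] [0.0977 0.0935 0.0088]
```

View pics/v9.png

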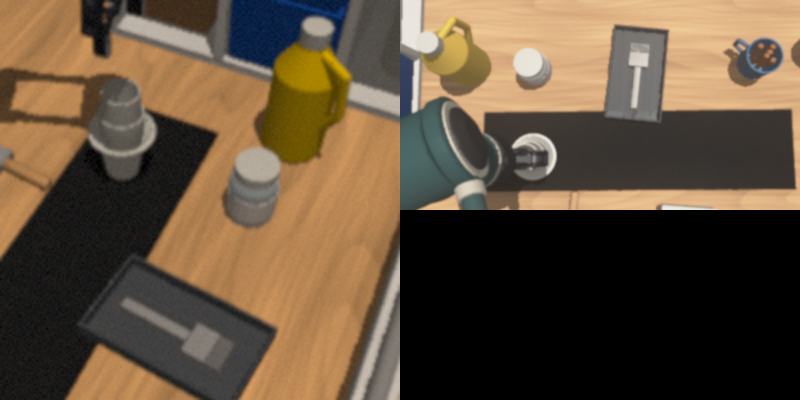

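```bash
python3 -c "
from workcell import bot
print(bot.finish_job())"
```

```text
the job is handed in; nothing more can be done
None
```

The job is handed in at about 30 s of robot time. The comb lies flat near the middle of the tray. The stout tumbler stands in the pot with the tall one inside it, upright on the rubber mat, and the arm is clear of everything.

**How the nest was lowered:** I released both tumblers right at first contact. The wrist force while lowering stayed within about 2.5 N, including sensor noise, and nothing was pushed down.

**Last checks:**
- **Stout in pot:** its rim is about 35 mm above the pot's rim in all three cameras; about 36 mm was expected.
- **Tall in stout:** its rim is about 37.7 mm above the stout one's rim; about 40 mm was expected. So it sits about 2 mm lower than stated, not hung up. That gap may be measurement error or a real difference in fit; I did not resolve it.
- **Centring:** just before the final lowering, the wrist camera put all three within about 0.3 mm of each other. The scene camera agreed to within 2 mm, and its view of the tall tumbler was partly blocked.
- **Cameras:** the top and scene cameras disagree by about 4 mm in y, so I aligned each tumbler by its offset from the pot or stout rim within the same picture.
- **Jug, mug and jar:** they look unmoved in the last pictures. I did not measure them again.

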